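# Set the telescoping ring arm over the flask and hang the filter funnel in it

## Robot

A 7-joint arm with a two-finger parallel gripper is mounted at the origin on the work surface. World frame = base frame: x ahead of the robot, y to its left, z up, the work surface at z = 0. Lengths are in m, angles in degrees, forces in N, time in s.
With the tool pointing down it reaches from about 0.425 to 0.825 m from the base axis. Payload 3.6 kg.
Tool frame: the origin (TCP) lies at the very end of the fingers, on their centre line; the grasp point (between the pads) lies 19 mm behind it; z points along the fingers, y is the line along which they close (so a half turn about z gives the same grasp; the last joint's range is limited). The gripper opens to 93 mm and grips with 3 to 60 N. Pads are 15 mm wide; open, the fingers measure 128 mm over their backs; the gripper's body (75 mm by 188 mm) begins 65 mm behind the grasp point.
Start: joints at [-73.023, 35.231, -0.722, 81.555, 0.464, 63.22, -2.315], TCP at [0.206, 0.616, 0.219] pointing down, gripper open.
Joint ranges: [-178.69, 178.69], [-17.37, 117.87], [-77.05, 75.6], [15.02, 138.74], [-78.02, 258.01], [0.78, 113.62], [-162.83, 162.83]. Speed limits (degrees/s): [159.86, 159.86, 180, 180, 180, 180, 180].

## Interface

Orientations are given as [roll, pitch, yaw] about the fixed x, y, z axes, in that order (R = Rz(yaw) Ry(pitch) Rx(roll)).
In Python, from rig import sense, imaging, ticket gives the robot as it stands.
- The arm moves only by the tool servo_tool, never from a script. Its argument "steps" is a list of rows, each a list of 7 numbers: the shift along the tool's x, y, z normalised to -1 to 1, where 1 is 600 mm, then the turn, a rotation vector about the tool's x, y, z normalised to -1 to 1, where 1 is pi/2 rad, then the closure, from 0 (fully open) to 1 (shut). A call has 1 to 20 rows; each row is the pose to reach, as a shift and turn from the pose commanded when the call began, along the tool's axes at that moment; what a row does not reach only later rows make up. A row lasts 1/8 s, in which the tool goes at most 62.5 mm and 10.7 degrees, less where a joint would pass 70% of its speed; a pose out of reach is approached as far as the arm can. A call with a number of a shift or a turn outside -1 to 1 is refused whole. A call with a gripper value outside its range is refused whole. The fingers move at their own pace and stop on an object; the grip force is fixed at half the most. Time passes only in rows, so rows that repeat a pose let the fingers close. It gives the time, the measured TCP pose, the force, the opening and the grip force at its end, in the units of the state.
- sense(): the state, without advancing time (a new reading comes with each control period).
- imaging.snapshot(name): name is "side" or "top"; returns the picture (384x512x3 uint8, red, green, blue); there is no depth.
- imaging.get_calibration(name): a dict with "fx", "fy", "cx", "cy" (pixels), "R" (3x3) and "t" (3): a world point X has camera coordinates R X + t. Camera axes: x right, y down, z forward; pixel columns grow to the right and rows downward; lengths in m; the calibration is good to about 2 mm. A picture is of the moment at which its call begins. get_calibration takes no time and is no camera call.
- ticket.sign_off(): hands the job in; it is judged then, once.
The state is a dict: "time": time; "qpos": joint angles; "qvel": joint speeds; "effort": joint torques, N m; "eef_pos": TCP position; "tcp_rot": TCP orientation; "ft_force": force on the tool from outside, world axes, zero at the start; "ft_torque": the same for the moment, N m; "finger_gap": opening from 0.0 (shut) to 1.0 (fully open); "finger_force": force on a finger pad.
Only numpy, scipy, OpenCV 4.12 (cv2) and the standard library are available. Lean on these libraries where they do the work, as an engineer would, in place of code of your own. Each camera call takes 0.05 s, during which the arm holds its last target. There are 200 camera calls.

## Task

Bring the ring of the telescoping support arm over the conical flask: press the arm's spring pin flush, slide the sleeve outwards or inwards to the next hole, whichever way the flask stands, and stop as soon as the pin pops out into that hole, without forcing the pin. Then take the porcelain filter funnel out of the cork rings and set it gently down, upright, in the ring, so that its stem hangs in the neck of the flask. Leave the flask, the jar beside it and everything else on the bench where they stand.

Things in the scene. Friction and masses are not known exactly. Their poses are not given: they have to be found in the camera images.
- stand: Fixed support stand: cast base, steel rod (top 210 mm up), level square telescoping arm. Origin: foot of the rod on the bench; z up. The arm runs from the rod along the stand's -y: fixed steel inner tube, over it an aluminium sleeve 30 mm square, 170 mm long, centre line 150 mm above the bench, with a ring at its far end. The sleeve's +x wall has three 14 mm holes in a row.
- sleeve (a joint): Travel of the sleeve, m: about 0 (1 mm play) in the middle hole at the start, growing outwards (stand's -y). The next hole out locks somewhere in 0.03 to 0.05, the next in somewhere in -0.05 to -0.03 (spacing uneven). Pin flush, 9 to 16 N starts it (the pin's dome wedges under the wall within 10 mm), then 6 N slides it till the pin pops out and stops it. Over 20 N on the pin spoils it.
- pin (a joint): How far the spring pin is pressed in, m: 0 = popped out through a hole (sleeve locked), 0.004 = flush with the sleeve's outer face, 0.006 = held down under the sleeve's wall. The spring pushes back with 2.5 N at 0 and 4 N when flush.
- pin_top (a point): Tip of the pin, a domed 12 mm steel button on the inner tube, facing the stand's +x, 150 mm from the rod, 150 mm above the bench; it does not travel with the sleeve. Out, it is 4 mm proud of the sleeve's side, itself 15 mm from the centre line. Pinch the sleeve across here, one pad on the pin, one on the plain wall opposite (34 mm across, 30 mm flush); the pinch also drives the sleeve.
- ring_centre (a point): Centre of the level steel ring on the end of the sleeve, 150 mm above the bench, 176 mm further out than the middle hole; travels with the sleeve. 8 mm round bar, 43 mm clear inside, 59 mm outside.
- flask_mouth (a point): Centre of the mouth of the clear conical flask, 105 mm above its base (66 mm across); the neck is 38 mm clear inside. It stands roughly (within 10 mm) under the ring's place one hole out or one hole in.
- jar_top (a point): Centre of the top of the squat amber jar with a white lid, 45 mm across, 60 mm high, that stands under the ring's other place.
- funnel_bowl (a point): Centre of the bowl of the white porcelain filter funnel (about 150 g): cylindrical bowl 56 mm across, 45 mm high (this point half-way up); below it a 25 mm cone narrowing to 12 mm, then a stem 10 mm thick, 45 mm long. Grasp across the bowl. Starts upright in the cork rings. Seated in the support ring, this point is 32 mm above the ring's centre.
- funnel_tip (a point): Lower end of the funnel's stem, on its axis, 92.5 mm below the bowl's centre.
- corks: Three stacked cork rings, fixed: 104 mm across, 90 mm high, 44 mm hole; the funnel's cone rests in the top one. Origin under the centre of the stack.
Not all that is in view belongs to the job. What is shaped like the part that bears funnel_bowl but pink or yellow is not meant.

How it is judged:
By the outcome, as a careful person would: the job done as asked, in the order asked, and still so for the second after the job is handed in, with the robot touching nothing.
It also fails if it takes over 72 s, if anything falls off the work surface, if the arm or the gripper's body presses on something with over 40 N, if the wrist force passes 120 N, or if a joint passes its speed limit or range.

## Working session

There is one attempt and no reset: what is moved stays moved. The work goes in short steps, Python scripts to look and compute and a tool call to move; the robot and the scene stay as the last step left them, time stands still between calls to the robot, and variables do not carry over. Pictures are saved under pics/ and viewed, at most 10 in all, crops included, and the job is handed in when it is done.

Besides the shell and the picture viewer there is one more tool, called after "Call:" as name(argument=value, ...), one argument or row to a line, values as JSON. servo_tool: Moves the arm, as the interface text tells. Its arguments: {"type":"object","properties":{"steps":{"type":"array"}},"required":["steps"]}

```bash
mkdir -p pics
python3 - <<'E'
from rig import sense, imaging
import cv2
s=sense();print({k:s[k] for k in('time','eef_pos','tcp_rot','ft_force','finger_gap')})
for n in('side','top'):
    cv2.imwrite(f'pics/{n}0.png',imaging.snapshot(n)[:,:,::-1]);print(n,imaging.get_calibration(n))
E
```

```text
{'time': 0.0, 'eef_pos': array([0.20595887, 0.61568799, 0.21748736]), 'tcp_rot': array([-1.79855173e+02,  3.87604768e-03,  1.61508678e+02]), 'ft_force': array([ 0.20405919,  0.35969757, -1.45218585]), 'finger_gap': 1.0002058649288674}
side {'fx': 449.08284443040225, 'fy': 449.08284443040225, 'cx': 253.93227740299096, 'cy': 196.75295911114412, 'R': array([[ 0.99675833, -0.07973112,  0.01076014],
       [-0.0420001 , -0.62974439, -0.77566616],
       [ 0.06862087,  0.77269978, -0.63105168]]), 't': array([-0.5866496 ,  0.03428991,  1.26879444])}
top {'fx': 453.6083714787377, 'fy': 453.6083714787377, 'cx': 247.3375043472257, 'cy': 195.3227713111606, 'R': array([[-0.01206218, -0.99977875, -0.0172325 ],
       [-0.99628547,  0.01348597, -0.08504929],
       [ 0.08526287,  0.01614261, -0.99622771]]), 't': array([-0.11506175,  0.57370473,  1.37097756])}
```

View pics/side0.png

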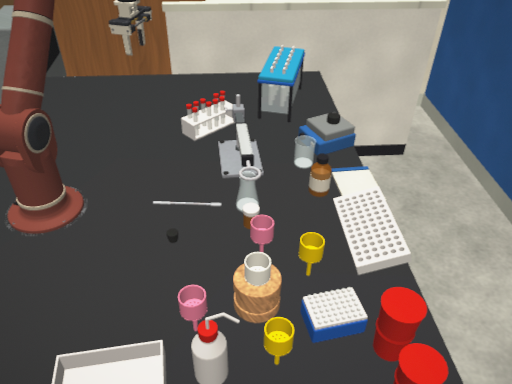

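View pics/top0.png

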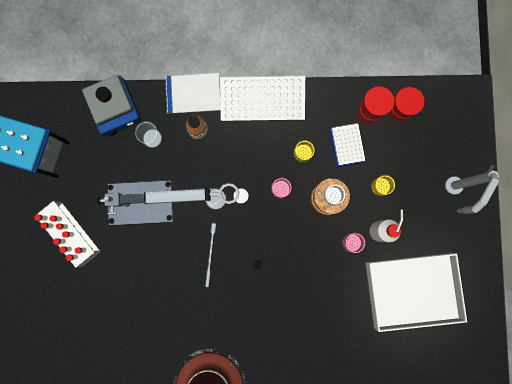

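The top view shows the arm running from the rod (112,200) to the ring (228,193), with the white-lidded jar (242,196) outward and the flask (215,199) inward. The funnel sits in the corks at about (334,195). Next I'll enlarge the arm and corks and measure them.

```bash
cat > h.py <<'E'
import numpy as np, cv2
from rig import sense, imaging
def ray(n,u,v):
    c=imaging.get_calibration(n);R=np.array(c['R']);t=np.array(c['t'])
    return -R.T@t, R.T@np.array([(u-c['cx'])/c['fx'],(v-c['cy'])/c['fy'],1])
def onz(n,u,v,z):
    o,d=ray(n,u,v);return o+d*(z-o[2])/d[2]
def px(n,X):
    c=imaging.get_calibration(n);p=np.array(c['R'])@np.array(X)+np.array(c['t'])
    return c['fx']*p[0]/p[2]+c['cx'],c['fy']*p[1]/p[2]+c['cy']
E
python3 - <<'E'
from h import *
im=cv2.imread('pics/top0.png')
c1=cv2.resize(im[165:235,95:255],None,fx=5,fy=5,interpolation=cv2.INTER_CUBIC)
cv2.imwrite('pics/arm.png',c1)
im=cv2.imread('pics/side0.png')
cv2.imwrite('pics/arms.png',cv2.resize(im[80:330,200:300],None,fx=2.4*1,fy=2.4,interpolation=cv2.INTER_CUBIC))
for p in((112,200,.21),(228,193,.15),(334,195,.15)): print(onz('top',*p))
E
```

```text
[0.54857027 0.23647151 0.21      ]
[ 0.56860719 -0.07042767  0.15      ]
[ 0.55898912 -0.36582519  0.15      ]
```

View pics/arm.png

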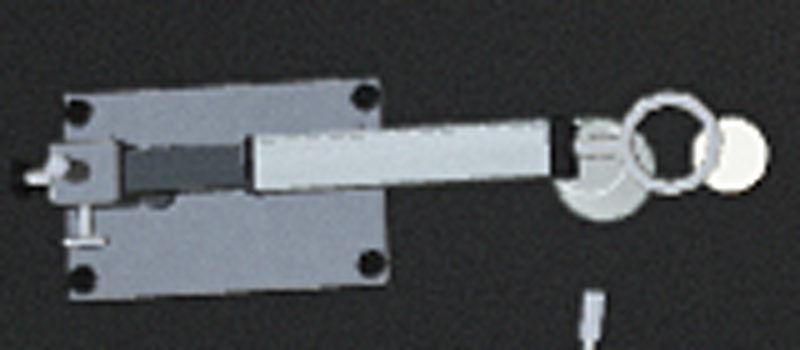

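View pics/arms.png

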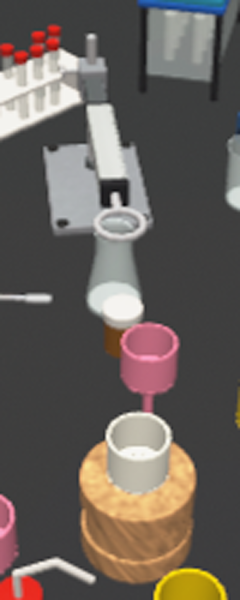

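The crops show the sleeve's light face at crop x 250–550, the ring at crop (671,143), the flask under the inward place and the jar outward, so the sleeve must slide **inwards**. The pin faces +x and neither view shows it. Next I'll do the precise fits.

Run:
```python
from h import *
t=cv2.imread('pics/top0.png');s=cv2.imread('pics/side0.png')
def blob(im,box,f):
    u0,v0,u1,v1=box;c=im[v0:v1,u0:u1].astype(int);m=f(c).astype(np.uint8)
    n,l,st,ce=cv2.connectedComponentsWithStats(m);k=1+np.argmax(st[1:,4])
    pts=np.argwhere(l==k)[:,::-1].astype(np.float32)+[u0,v0]
    return pts.astype(np.float32)
light=lambda T:lambda c:(c.min(2)>T)
# sleeve top
p=blob(t,(140,185,207,208),light(165));r=cv2.minAreaRect(p);print('sleeve',r)
b=cv2.boxPoints(r);W=np.array([onz('top',*q,.165) for q in b]);print(W.round(4))
cen=onz('top',*r[0],.165);print('sleeve c',cen)
# ring: outline
p=blob(t,(219,180,245,208),light(120))
g=t[175:212,215:245].astype(int).min(2)
# ring inner dark hole centroid
hole=blob(t,(222,186,236,202),lambda c:c.max(2)<100);print('hole',hole.mean(0),len(hole),onz('top',*hole.mean(0),.15))
# rod top
print('rod',onz('top',110.6,199,.21))
# funnel in top and side: whitish
p=blob(t,(318,180,352,212),lambda c:(c.min(2)>140));e=cv2.minEnclosingCircle(p);h=cv2.minEnclosingCircle(cv2.convexHull(p))
print('fun top',p.mean(0),e,onz('top',*e[0],.142))
p=blob(s,(235,245,282,290),lambda c:(c.min(2)>130));print('fun side',p.mean(0),p.min(0),p.max(0))
p=blob(t,(305,175,355,218),lambda c:(c[...,2]-c[...,0]>25));e=cv2.minEnclosingCircle(p);print('cork',e,onz('top',*e[0],.09))
p=blob(t,(235,185,252,206),lambda c:(c.min(2)>190));print('jar',p.mean(0),p.min(0),p.max(0))
cv2.imwrite('pics/f.png',np.hstack([cv2.resize(t[172:218,302:362],None,fx=6.5,fy=6.5,interpolation=3),cv2.resize(s[244:290,228:288],None,fx=6.5,fy=6.5,interpolation=3)]))
```

```text
sleeve ((174.86000061035156, 195.48001098632812), (10.483833312988281, 58.354461669921875), 86.8201675415039)
[[ 0.5735  0.1578  0.165 ]
 [ 0.5803 -0.0041  0.165 ]
 [ 0.5512 -0.0056  0.165 ]
 [ 0.5444  0.156   0.165 ]]
sleeve c [0.56234976 0.07597598 0.165     ]
hole [228.60606 192.55302] 132 [ 0.56983954 -0.07213506  0.15      ]
rod [0.55130196 0.24026988 0.21      ]
fun top [334.15878 194.27365] ((334.171630859375, 193.723876953125), 10.831989288330078) [ 0.56324186 -0.36780601  0.142     ]
fun side [257.02728 269.0237 ] [244. 251.] [271. 289.]
cork ((329.74713134765625, 196.62643432617188), 19.801040649414062) [ 0.55941906 -0.3638237   0.09      ]
jar [242.21367 195.90598] [236. 189.] [247. 202.]
```

View pics/f.png

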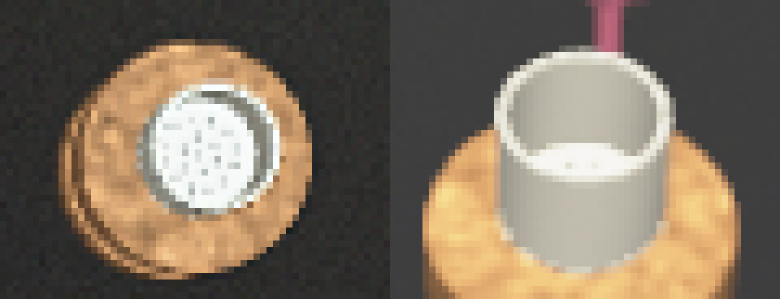

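The rim centres are at about (335.1,194.8) in the top view and (257.8,260.9) in the side view. The arm is tilted about 3° from world −y, and the pin is near (0.561,0.103). Next I'll work out the first move.

```bash
cat >> h.py <<'E'
from scipy.spatial.transform import Rotation as Ro
def go(X,yaw=None):
    s=sense();R=Ro.from_euler('xyz',s['tcp_rot'],degrees=True)
    d=R.inv().apply(np.array(X)-s['eef_pos'])/0.6
    rv=(R.inv()*Ro.from_euler('xyz',[180,0,yaw],degrees=True)).as_rotvec()/(np.pi/2) if yaw is not None else 0
    print('shift',d.round(4),'turn',np.round(rv,4),'pos',s['eef_pos'].round(4),'rot',s['tcp_rot'].round(2),'F',s['ft_force'].round(2),'gap',round(s['finger_gap'],4),'ff',s['finger_force'],'t',s['time'])
def tri(a,b):
    (o,d),(p,e)=ray('top',*a),ray('side',*b)
    k=np.linalg.lstsq(np.array([d,-e]).T,p-o,rcond=None)[0]
    return (o+d*k[0]+p+e*k[1])/2, np.linalg.norm(o+d*k[0]-p-e*k[1])
E
python3 - <<'E'
from h import *
print(tri((335.1,194.8),(257.8,260.9)), onz('top',335.1,194.8,.142),onz('top',107,198,.21))
go([.561,.104,.29],92.9); go([.561,.104,.131],92.9)
E
```

```text
(array([ 0.56279924, -0.37029342,  0.14250343]), np.float64(0.005305500800596566)) [ 0.56017962 -0.37031378  0.142     ] [0.55411443 0.24998487 0.21      ]
shift [-0.8317 -0.6215 -0.1192] turn [-0.0013  0.0009  0.7623] pos [0.206  0.6158 0.2176] rot [-179.87    0.    161.51] F [-0.48 -0.15  0.12] gap 1.0005 ff 0.0 t 0.1
shift [-0.8317 -0.6209  0.1458] turn [-0.0013  0.0009  0.7623] pos [0.206  0.6158 0.2176] rot [-179.87    0.    161.51] F [-0.48 -0.15  0.12] gap 1.0005 ff 0.0 t 0.1
```

Call:
servo_tool(
  steps=[
    [0, 0, -0.12, 0, 0, 0, 0],
    [-0.1, -0.05, -0.12, 0, 0, 0.1, 0],
    [-0.8317, -0.6215, -0.12, -0.001, 0.001, 0.7623, 0],
    [-0.8317, -0.6215, -0.12, -0.001, 0.001, 0.7623, 0],
    [-0.8317, -0.6215, -0.12, -0.001, 0.001, 0.7623, 0],
    [-0.8317, -0.6215, -0.12, -0.001, 0.001, 0.7623, 0],
    [-0.8317, -0.6215, -0.12, -0.001, 0.001, 0.7623, 0],
    [-0.8317, -0.6215, -0.12, -0.001, 0.001, 0.7623, 0],
    [-0.8317, -0.6215, -0.12, -0.001, 0.001, 0.7623, 0],
    [-0.8317, -0.6215, -0.12, -0.001, 0.001, 0.7623, 0],
    [-0.8317, -0.6215, -0.12, -0.001, 0.001, 0.7623, 0],
    [-0.8317, -0.6215, -0.12, -0.001, 0.001, 0.7623, 0],
    [-0.8317, -0.6215, -0.12, -0.001, 0.001, 0.7623, 0],
    [-0.8317, -0.6215, -0.12, -0.001, 0.001, 0.7623, 0],
    [-0.8317, -0.6215, -0.12, -0.001, 0.001, 0.7623, 0],
    [-0.8317, -0.6215, -0.12, -0.001, 0.001, 0.7623, 0],
  ],
)

```text
time: 2.1
eef_pos: [0.5608, 0.1054, 0.2907]
tcp_rot: [180.0, -0.1, 93.0]
ft_force: [-0.2, -0.5, 0.5]
finger_gap: 0.997
finger_force: 0.0
```

Run:
```python
from h import *
go([.561,.104,.131],92.9)
t=imaging.snapshot('top')[:,:,::-1];s=imaging.snapshot('side')[:,:,::-1]
cv2.imwrite('pics/g.png',np.hstack([cv2.resize(t[140:260,100:260],None,fx=2.5,fy=2.5,interpolation=3),cv2.resize(s[60:240,170:330][:,:],(400,300))]))
for n in('top','side'): print(px(n,sense()['eef_pos']))
```

```text
shift [-0.003   0.      0.2662] turn [ 0.0002 -0.0015  0.0011] pos [0.5608 0.1054 0.2907] rot [ 1.7998e+02 -1.3000e-01  9.3000e+01] F [-0.17 -0.53  0.47] gap 0.9969 ff 0.0 t 2.1
(np.float64(154.36949719894272), np.float64(191.91142304851974))
(np.float64(241.73423469581883), np.float64(92.0601851118514))
```

View pics/g.png

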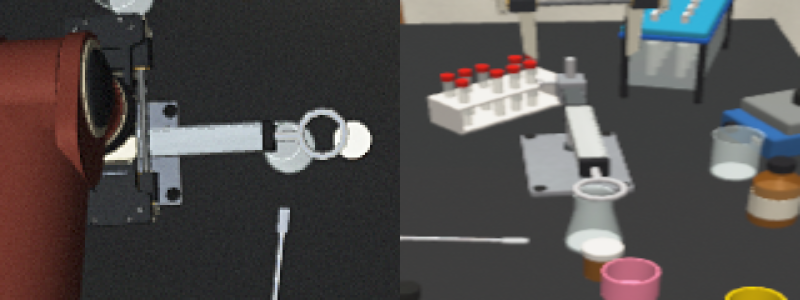

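The gripper is over the arm near the pin and its fingers straddle the arm on either side (side view, about (242,92)). Descending.

Call:
servo_tool(
  steps=[
    [-0.003, 0, 0.07, 0, -0.0015, 0, 0],
    [-0.003, 0, 0.14, 0, -0.0015, 0, 0],
    [-0.003, 0, 0.2, 0, -0.0015, 0, 0],
    [-0.003, 0, 0.24, 0, -0.0015, 0, 0],
    [-0.003, 0, 0.2662, 0, -0.0015, 0, 0],
    [-0.003, 0, 0.2662, 0, -0.0015, 0, 0.4],
    [-0.003, 0, 0.2662, 0, -0.0015, 0, 0.55],
    [-0.003, 0, 0.2662, 0, -0.0015, 0, 0.55],
  ],
)

```text
time: 3.2
eef_pos: [0.5621, 0.1031, 0.132]
tcp_rot: [179.8, -0.0, 92.9]
ft_force: [1.2, 0.0, -0.3]
finger_gap: 0.73
finger_force: 0.0
```

Run:
```python
from h import *
go([.561,.104,.131],92.9)
t=imaging.snapshot('top')[:,:,::-1];s=imaging.snapshot('side')[:,:,::-1]
cv2.imwrite('pics/g2.png',np.hstack([cv2.resize(t[150:240,110:210],None,fx=4,fy=4,interpolation=3),cv2.resize(s[85:175,195:295],None,fx=4,fy=4,interpolation=3)]))
```

```text
shift [ 0.0016 -0.0017  0.0017] turn [ 0.0017 -0.      0.    ] pos [0.5621 0.1031 0.132 ] rot [179.85  -0.    92.9 ] F [ 1.16  0.03 -0.3 ] gap 0.7302 ff 0.0 t 3.2
```

View pics/g2.png

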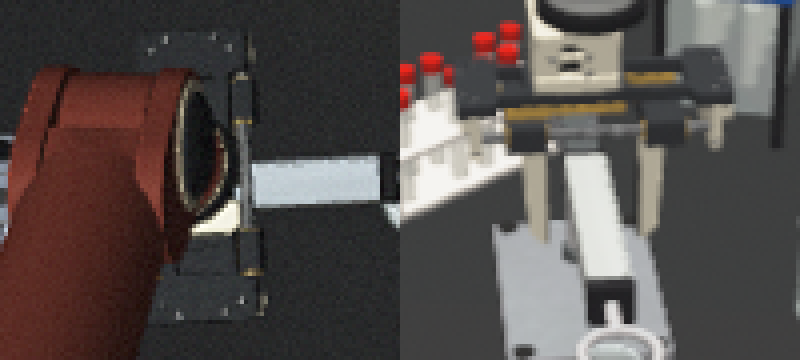

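The fingers straddle the sleeve, left finger inner edge at about x 548 and right at 638 in the crop, with the sleeve between. I'll close gradually and watch the force.

Call:
servo_tool(
  steps=[
    [0, 0, 0, 0, 0, 0, 0.6],
    [0, 0, 0, 0, 0, 0, 0.6],
    [0, 0, 0, 0, 0, 0, 0.6],
  ],
)

```text
time: 3.68
eef_pos: [0.5619, 0.1031, 0.1311]
tcp_rot: [179.9, 0.0, 92.9]
ft_force: [0.8, -0.3, -0.0]
finger_gap: 0.403
finger_force: 0.6
```

Call:
servo_tool(
  steps=[
    [0, 0, 0, 0, 0, 0, 0.64],
    [0, 0, 0, 0, 0, 0, 0.64],
  ],
)

```text
time: 3.92
eef_pos: [0.5624, 0.1031, 0.1312]
tcp_rot: [179.8, 0.0, 92.9]
ft_force: [3.2, 0.6, -0.5]
finger_gap: 0.361
finger_force: 1.5
```

Call:
servo_tool(
  steps=[
    [0, -0.002, 0, 0, 0, 0, 0.66],
    [0, -0.002, 0, 0, 0, 0, 0.68],
    [0, -0.002, 0, 0, 0, 0, 0.685],
    [0, -0.002, 0, 0, 0, 0, 0.685],
  ],
)

```text
time: 4.42
eef_pos: [0.5623, 0.1031, 0.1312]
tcp_rot: [179.7, 0.0, 92.9]
ft_force: [6.0, -0.3, -2.9]
finger_gap: 0.32
finger_force: 15.3
```

Call:
servo_tool(
  steps=[
    [0, 0.002, 0, 0, 0, 0, 0.69],
    [0.002, 0.002, 0, 0, 0, 0, 0.69],
    [0.004, 0.002, 0, 0, 0, 0, 0.69],
    [0.006, 0.002, 0, 0, 0, 0, 0.69],
  ],
)

```text
time: 4.92
eef_pos: [0.5623, 0.1032, 0.1312]
tcp_rot: [179.8, 0.3, 92.8]
ft_force: [5.5, -5.2, -1.5]
finger_gap: 0.321
finger_force: 23.9
```

Call:
servo_tool(
  steps=[
    [0.003, 0, 0, 0, 0, 0, 0.69],
    [0.006, 0, 0, 0, 0, 0, 0.69],
    [0.009, 0, 0, 0, 0, 0, 0.69],
    [0.012, 0, 0, 0, 0, 0, 0.69],
  ],
)

```text
time: 5.42
eef_pos: [0.5621, 0.1069, 0.1312]
tcp_rot: [179.8, 0.5, 92.6]
ft_force: [5.6, -9.9, -2.0]
finger_gap: 0.322
finger_force: 23.8
```

Call:
servo_tool(
  steps=[
    [0.003, 0, 0, 0, 0, 0, 0.69],
    [0.006, 0, 0, 0, 0, 0, 0.69],
    [0.009, 0, 0, 0, 0, 0, 0.69],
    [0.012, 0, 0, 0, 0, 0, 0.69],
    [0.015, 0, 0, 0, 0, 0, 0.69],
    [0.018, 0, 0, 0, 0, 0, 0.69],
  ],
)

```text
time: 6.18
eef_pos: [0.5616, 0.1188, 0.1312]
tcp_rot: [179.8, 0.4, 92.6]
ft_force: [5.9, -6.6, -1.3]
finger_gap: 0.323
finger_force: 23.8
```

```bash
cat >> h.py <<'E'
def ring():
    t=imaging.snapshot('top').astype(int)
    # hole on dark/flask is mixed; use bright end-cap/sleeve: black cap right edge & ring right edge along the axis
    row=t[190:197,195:236].max(2).mean(0)
    return t,row
E
python3 - <<'E'
from h import *
go([.561,.104,.131],92.9)
t,row=ring();b=cv2.imread('pics/top0.png')[:,:,::-1].astype(int)[190:197,195:236].max(2).mean(0)
print(b.round().astype(int));print(row.round().astype(int))
E
```

```text
shift [-0.0247 -0.0022  0.0005] turn [ 0.0017  0.0048 -0.0028] pos [0.5616 0.1188 0.1312] rot [179.84   0.43  92.64] F [ 5.86 -6.56 -1.28] gap 0.3233 ff 23.785191038623452 t 6.175
[213 212 209 208 208 213 208 209 211 179  25  40  40  34  44 139 188 187
 178 186 184 185 187 196 193 201 156 146 142 102  65  42  45  43  44  43
  42  36  82 182 216]
[213 213 211 205  48  35  39  36  29  70 131 145 150 154 172 179 183 186
 171 206 180 141 201 202 203 200 172 160 143 102  66  41  42  41  45 112
 219 193 111 180 216]
```

Call:
servo_tool(
  steps=[
    [0.004, 0, 0, 0, 0, 0, 0.69],
    [0.008, 0, 0, 0, 0, 0, 0.69],
    [0.012, 0, 0, 0, 0, 0, 0.69],
    [0.016, 0, 0, 0, 0, 0, 0.69],
    [0.02, 0, 0, 0, 0, 0, 0.69],
  ],
)

```text
time: 6.85
eef_pos: [0.5611, 0.1308, 0.1312]
tcp_rot: [179.8, 0.4, 92.6]
ft_force: [6.2, -6.9, -1.6]
finger_gap: 0.317
finger_force: 23.8
```

Call:
servo_tool(
  steps=[
    [0.0017, 0, 0, 0, 0, 0, 0.69],
    [0.0034, 0, 0, 0, 0, 0, 0.69],
    [0.005, 0, 0, 0, 0, 0, 0.69],
  ],
)

```text
time: 7.22
eef_pos: [0.5609, 0.1338, 0.1312]
tcp_rot: [179.8, 0.4, 92.6]
ft_force: [5.6, -6.9, -1.5]
finger_gap: 0.326
finger_force: 23.8
```

Call:
servo_tool(
  steps=[
    [0.0017, 0, 0, 0, 0, 0, 0.69],
    [0.0034, 0, 0, 0, 0, 0, 0.69],
  ],
)

```text
time: 7.48
eef_pos: [0.5609, 0.1357, 0.1312]
tcp_rot: [179.8, 0.4, 92.6]
ft_force: [5.8, -7.4, -1.7]
finger_gap: 0.322
finger_force: 23.8
```

Call:
servo_tool(
  steps=[
    [0.0017, 0, 0, 0, 0, 0, 0.69],
    [0.0034, 0, 0, 0, 0, 0, 0.69],
  ],
)

```text
time: 7.72
eef_pos: [0.5608, 0.1378, 0.1312]
tcp_rot: [179.8, 0.4, 92.6]
ft_force: [5.1, -7.1, -1.4]
finger_gap: 0.32
finger_force: 23.8
```

Call:
servo_tool(
  steps=[
    [0.0017, 0, 0, 0, 0, 0, 0.69],
    [0.0034, 0, 0, 0, 0, 0, 0.69],
  ],
)

```text
time: 7.98
eef_pos: [0.5607, 0.1398, 0.1312]
tcp_rot: [179.8, 0.4, 92.6]
ft_force: [5.9, -7.2, -1.1]
finger_gap: 0.32
finger_force: 23.8
```

Call:
servo_tool(
  steps=[
    [0.0017, 0, 0, 0, 0, 0, 0.69],
    [0.0034, 0, 0, 0, 0, 0, 0.69],
  ],
)

```text
time: 8.22
eef_pos: [0.5606, 0.1418, 0.1312]
tcp_rot: [179.8, 0.4, 92.6]
ft_force: [5.9, -6.8, -2.4]
finger_gap: 0.321
finger_force: 23.8
```

Call:
servo_tool(
  steps=[
    [0.0017, 0, 0, 0, 0, 0, 0.69],
    [0.0034, 0, 0, 0, 0, 0, 0.69],
  ],
)

```text
time: 8.48
eef_pos: [0.5604, 0.1456, 0.1312]
tcp_rot: [179.8, 0.3, 92.7]
ft_force: [5.4, -5.2, -1.1]
finger_gap: 0.319
finger_force: 23.8
```

Call:
servo_tool(
  steps=[
    [0.0015, 0, 0, 0, 0, 0, 0.69],
    [0.0015, 0, 0, 0, 0, 0, 0.69],
  ],
)

```text
time: 8.72
eef_pos: [0.5604, 0.1468, 0.1312]
tcp_rot: [179.8, 0.3, 92.7]
ft_force: [6.2, -4.8, -1.6]
finger_gap: 0.323
finger_force: 23.8
```

Call:
servo_tool(
  steps=[
    [0.0015, 0, 0, 0, 0, 0, 0.69],
    [0.0015, 0, 0, 0, 0, 0, 0.69],
  ],
)

```text
time: 8.98
eef_pos: [0.5603, 0.1476, 0.1312]
tcp_rot: [179.8, 0.3, 92.7]
ft_force: [5.3, -3.9, -0.6]
finger_gap: 0.321
finger_force: 23.8
```

Run:
```python
from h import *
t,row=ring();print(row.round().astype(int)); t=t.astype(np.uint8)
print(t[190:197,185:200].max(2).mean(0).round())
go([.5603,.1476,.131])
cv2.imwrite('pics/r3.png',cv2.resize(t[150:240,130:250,::-1],None,fx=5,fy=5,interpolation=3))
```

```text
[117 117 117 116 117 119 118 121 163 209 158 119 134 153 174 183 187 193
 192 192 193 194 199 199 194 187 212 170 100 106  66  39  42  44  44  43
  41  36  82 183 217]
[204. 209. 209. 169.  28.  38.  39.  35.  32.  88. 117. 117. 117. 116.
 117.]
shift [ 0.     -0.      0.0003] turn 0 pos [0.5603 0.1476 0.1312] rot [179.83   0.3   92.71] F [ 6.43 -4.25 -0.59] gap 0.3217 ff 23.790357685647905 t 9.025
```

View pics/r3.png

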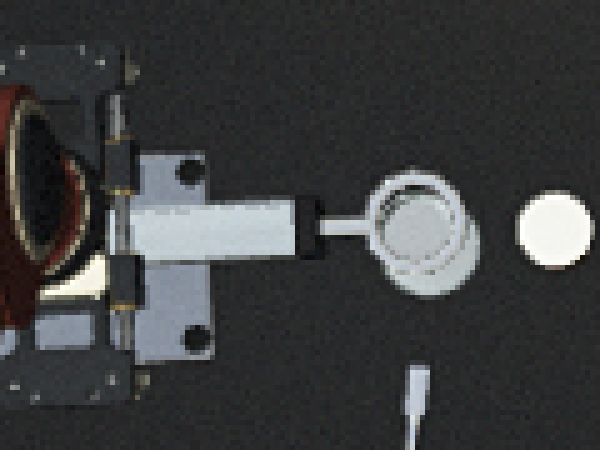

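The ring now stands over the flask, and the sleeve has moved about 16 px, or 44 mm. The sideways force has dropped, so the pin may just be popping. One more small step should show whether it has locked.

Call:
servo_tool(
  steps=[
    [0.002, 0, 0, 0, 0, 0, 0.69],
    [0.002, 0, 0, 0, 0, 0, 0.69],
  ],
)

```text
time: 9.28
eef_pos: [0.5603, 0.1487, 0.1312]
tcp_rot: [179.8, 0.3, 92.7]
ft_force: [5.5, -4.7, -1.2]
finger_gap: 0.325
finger_force: 23.8
```

Call:
servo_tool(
  steps=[
    [0.002, 0, 0, 0, 0, 0, 0.69],
    [0.002, 0, 0, 0, 0, 0, 0.69],
  ],
)

```text
time: 9.52
eef_pos: [0.5602, 0.1498, 0.1312]
tcp_rot: [179.8, 0.3, 92.7]
ft_force: [6.6, -4.4, -1.7]
finger_gap: 0.327
finger_force: 23.8
```

Run:
```python
from h import *
t,row=ring();print(t[190:197,185:206].max(2).mean(0).round())
```

```text
[205. 212. 205.  23.  38.  38.  37.  28.  77. 119. 116. 117. 117. 119.
 117. 119. 119. 151. 213. 178. 106.]
```

Call:
servo_tool(
  steps=[
    [0.002, 0, 0, 0, 0, 0, 0.69],
    [0.002, 0, 0, 0, 0, 0, 0.69],
  ],
)

```text
time: 9.82
eef_pos: [0.5602, 0.1509, 0.1312]
tcp_rot: [179.8, 0.3, 92.7]
ft_force: [5.2, -4.7, -1.5]
finger_gap: 0.318
finger_force: 23.8
```

Call:
servo_tool(
  steps=[
    [0.002, 0, 0, 0, 0, 0, 0.69],
    [0.002, 0, 0, 0, 0, 0, 0.69],
  ],
)

```text
time: 10.07
eef_pos: [0.5602, 0.151, 0.1312]
tcp_rot: [179.8, 0.4, 92.7]
ft_force: [6.0, -6.5, -0.9]
finger_gap: 0.321
finger_force: 23.8
```

Call:
servo_tool(
  steps=[
    [-0.003, 0.004, 0, 0, 0, 0, 0.69],
    [-0.006, 0.008, 0, 0, 0, 0, 0.69],
    [-0.01, 0.008, 0, 0, 0, 0, 0.69],
    [-0.013, 0.008, 0, 0, 0, 0, 0.69],
    [-0.013, 0.008, 0, 0, 0, 0, 0.69],
  ],
)

```text
time: 10.7
eef_pos: [0.56, 0.1512, 0.1311]
tcp_rot: [-179.6, -0.2, 93.0]
ft_force: [-4.6, 2.1, 5.6]
finger_gap: 0.319
finger_force: 24.5
```

Call:
servo_tool(
  steps=[
    [-0.003, -0.003, 0, 0, 0, 0, 0.69],
    [-0.006, -0.003, 0, 0, 0, 0, 0.69],
    [-0.009, -0.003, 0, 0, 0, 0, 0.69],
    [-0.012, -0.003, 0, 0, 0, 0, 0.69],
  ],
)

```text
time: 11.2
eef_pos: [0.5603, 0.1482, 0.1311]
tcp_rot: [-179.8, -0.5, 93.1]
ft_force: [-3.2, 10.1, 4.4]
finger_gap: 0.319
finger_force: 24.0
```

Call:
servo_tool(
  steps=[
    [-0.002, 0, 0, 0, 0, 0, 0.69],
    [-0.002, 0, 0, 0, 0, 0, 0.69],
  ],
)

```text
time: 11.45
eef_pos: [0.5602, 0.1481, 0.131]
tcp_rot: [-179.8, -0.6, 93.2]
ft_force: [-2.6, 10.7, 4.7]
finger_gap: 0.322
finger_force: 24.1
```

Locked: it holds against 6.5 N inward and 10.7 N outward. Now I'll unload, open the gripper and lift clear.

Call:
servo_tool(
  steps=[
    [0.004, -0.001, 0, 0, 0, 0, 0.69],
    [0.008, -0.002, 0, 0, 0, 0, 0.69],
    [0.012, -0.002, 0, 0, 0, 0, 0.69],
    [0.012, -0.002, 0, 0, 0, 0, 0.6],
    [0.012, -0.002, 0, 0, 0, 0, 0.4],
    [0.012, -0.002, 0, 0, 0, 0, 0.4],
    [0.012, -0.002, -0.04, 0, 0, 0, 0.3],
    [0.012, -0.002, -0.12, 0, 0, 0, 0.2],
    [0.012, -0.002, -0.2, 0, 0, 0, 0],
    [0.012, -0.002, -0.28, 0, 0, 0, 0],
    [0.012, -0.002, -0.28, 0, 0, 0, 0],
  ],
)

```text
time: 12.82
eef_pos: [0.5631, 0.1469, 0.3031]
tcp_rot: [179.5, -0.1, 92.9]
ft_force: [0.2, 0.4, -0.1]
finger_gap: 0.99
finger_force: 0.0
```

Run:
```python
from h import *
print(tri((335.1,194.8),(257.8,260.9))[0])
go([.562,-.370,.29],90); go([.562,-.370,.108],90)
```

```text
[ 0.56279924 -0.37029342  0.14250343]
shift [-0.8604 -0.0449  0.0205] turn [ 0.0059 -0.0008  0.0317] pos [0.5631 0.1469 0.3031] rot [ 1.7947e+02 -6.0000e-02  9.2850e+01] F [ 0.18  0.42 -0.11] gap 0.9901 ff 0.0 t 12.825
shift [-0.8607 -0.0477  0.3238] turn [ 0.0059 -0.0008  0.0317] pos [0.5631 0.1469 0.3031] rot [ 1.7947e+02 -6.0000e-02  9.2850e+01] F [ 0.18  0.42 -0.11] gap 0.9901 ff 0.0 t 12.825
```

Call:
servo_tool(
  steps=[
    [-0.1, -0.005, 0, 0.003, 0, 0.01, 0],
    [-0.2, -0.01, 0, 0.006, 0, 0.03, 0],
    [-0.3, -0.02, 0, 0.006, 0, 0.032, 0],
    [-0.4, -0.02, 0, 0.006, 0, 0.032, 0],
    [-0.5, -0.03, 0, 0.006, 0, 0.032, 0],
    [-0.6, -0.035, 0, 0.006, 0, 0.032, 0],
    [-0.7, -0.04, 0, 0.006, 0, 0.032, 0],
    [-0.8, -0.044, 0.01, 0.006, 0, 0.032, 0],
    [-0.8605, -0.045, 0.02, 0.006, 0, 0.032, 0],
    [-0.8605, -0.045, 0.02, 0.006, 0, 0.032, 0],
    [-0.8605, -0.045, 0.02, 0.006, 0, 0.032, 0],
    [-0.8605, -0.045, 0.02, 0.006, 0, 0.032, 0],
  ],
)

```text
time: 14.32
eef_pos: [0.5608, -0.3674, 0.287]
tcp_rot: [-179.5, -0.0, 90.2]
ft_force: [-0.1, 0.2, -0.5]
finger_gap: 1.003
finger_force: 0.0
```

Run:
```python
from h import *
go([.562,-.370,.108],90)
t=imaging.snapshot('top')[:,:,::-1];s=imaging.snapshot('side')[:,:,::-1]
cv2.imwrite('pics/ring_t.png',t);cv2.imwrite('pics/ring_s.png',s)
cv2.imwrite('pics/p5.png',np.hstack([cv2.resize(t[170:220,190:250],None,fx=6.5,fy=6.5,interpolation=3),cv2.resize(s[130:180,220:280],None,fx=6.5,fy=6.5,interpolation=3)]))
```

```text
shift [-0.0045  0.0047  0.2983] turn [-0.0056 -0.0005  0.002 ] pos [ 0.5608 -0.3674  0.287 ] rot [-1.795e+02 -5.000e-02  9.018e+01] F [-0.07  0.24 -0.51] gap 1.0031 ff 0.0 t 14.325
```

View pics/p5.png

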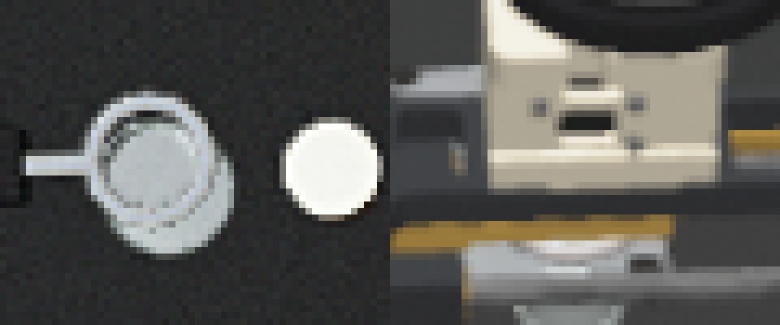

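The ring is at crop (147,158), i.e. top-view pixel (212.7,194.3), directly over the flask mouth, and the jar hasn't moved. Descending onto the funnel.

Call:
servo_tool(
  steps=[
    [-0.002, 0.002, 0.08, -0.003, 0, 0, 0],
    [-0.0045, 0.003, 0.16, -0.004, 0, 0, 0],
    [-0.0045, 0.003, 0.22, -0.004, 0, 0, 0],
    [-0.0045, 0.003, 0.27, -0.004, 0, 0, 0],
    [-0.0045, 0.003, 0.2983, -0.004, 0, 0, 0],
    [-0.0045, 0.003, 0.2983, -0.004, 0, 0, 0.2],
    [-0.0045, 0.003, 0.2983, -0.004, 0, 0, 0.34],
    [-0.0045, 0.003, 0.2983, -0.004, 0, 0, 0.34],
  ],
)

```text
time: 15.42
eef_pos: [0.5609, -0.3729, 0.1097]
tcp_rot: [-180.0, 0.1, 90.0]
ft_force: [-0.4, 0.3, -0.3]
finger_gap: 0.725
finger_force: 0.0
```

Run:
```python
from h import *
print(onz('top',212.7,194.3,.15))
go([.562,-.370,.108],90)
```

```text
[ 0.5655385  -0.02754931  0.15      ]
shift [0.0049 0.0019 0.0028] turn [-0.0003  0.0014  0.0003] pos [ 0.5609 -0.3729  0.1097] rot [-1.7998e+02  1.3000e-01  9.0030e+01] F [-0.35  0.33 -0.29] gap 0.7249 ff 0.0 t 15.425
```

Call:
servo_tool(
  steps=[
    [0.0045, 0.001, 0.002, 0, 0, 0, 0.34],
    [0.0045, 0.001, 0.002, 0, 0, 0, 0.38],
    [0.0045, 0.001, 0.002, 0, 0, 0, 0.39],
    [0.0045, 0.001, 0.002, 0, 0, 0, 0.4],
    [0.0045, 0.001, 0.002, 0, 0, 0, 0.405],
    [0.0045, 0.001, 0.002, 0, 0, 0, 0.405],
  ],
)

```text
time: 16.18
eef_pos: [0.5639, -0.37, 0.1083]
tcp_rot: [179.8, 0.2, 90.1]
ft_force: [5.1, -0.8, 2.3]
finger_gap: 0.606
finger_force: 24.4
```

Call:
servo_tool(
  steps=[
    [0, 0.0035, 0, 0, 0, 0, 0.42],
    [0, 0.0035, 0, 0, 0, 0, 0.42],
  ],
)

```text
time: 16.42
eef_pos: [0.5641, -0.3701, 0.1081]
tcp_rot: [180.0, 0.1, 90.0]
ft_force: [4.1, -0.9, 4.9]
finger_gap: 0.607
finger_force: 30.0
```

Lifting.

Call:
servo_tool(
  steps=[
    [0, 0, -0.01, 0, 0, 0, 0.42],
    [0, 0, -0.03, 0, 0, 0, 0.42],
    [0, 0, -0.06, 0, 0, 0, 0.42],
    [0, 0, -0.1, 0, 0, 0, 0.42],
    [0, 0, -0.15, 0, 0, 0, 0.42],
    [0, 0, -0.2, 0, 0, 0, 0.42],
    [0, 0, -0.25, 0, 0, 0, 0.42],
    [0, 0, -0.28, 0, 0, 0, 0.42],
    [0, 0, -0.28, 0, 0, 0, 0.42],
    [0, 0, -0.28, 0, 0, 0, 0.42],
    [0, 0, -0.28, 0, 0, 0, 0.42],
  ],
)

```text
time: 17.8
eef_pos: [0.5627, -0.369, 0.2736]
tcp_rot: [-179.7, -0.1, 90.0]
ft_force: [0.1, -0.4, -1.6]
finger_gap: 0.606
finger_force: 30.0
```

Run:
```python
from h import *
go([.566,-.027,.275],91)
s=imaging.snapshot('side')[:,:,::-1];p=sense()['eef_pos']
cv2.imwrite('pics/lift_s.png',s)
u,v=px('side',p+[0,0,.011]);u2,v2=px('side',p+[0,0,.011-.0925]);print(u,v,u2,v2)
u,v=int(u),int(v)
cv2.imwrite('pics/p6.png',cv2.resize(s[v-40:v+90,u-60:u+60],None,fx=4.5,fy=4.5,interpolation=3));print(u-60,v-40)
```

```text
shift [ 0.57    0.0057 -0.0018] turn [-0.0032 -0.0007 -0.011 ] pos [ 0.5627 -0.369   0.2736] rot [-1.7971e+02 -6.0000e-02  9.0010e+01] F [ 0.07 -0.4  -1.63] gap 0.6061 ff 29.970960449427366 t 17.8
257.57174614450014 208.615887915558 256.83982861494945 243.61092949245318
197 168
```

View pics/p6.png

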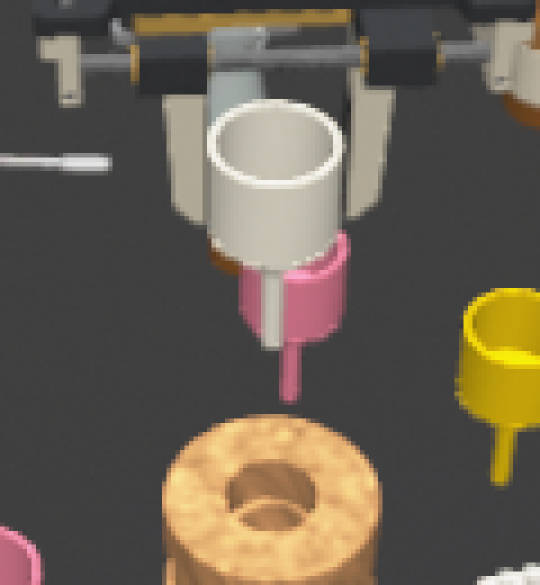

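The funnel hangs upright in the grip with its stem tip at about (257,245), matching the prediction, and the corks are empty. Carrying it to the ring.

Call:
servo_tool(
  steps=[
    [0, 0, -0.03, 0, 0, 0, 0.42],
    [0.05, 0, -0.04, 0, 0, 0, 0.42],
    [0.12, 0.001, -0.04, 0, 0, -0.005, 0.42],
    [0.19, 0.002, -0.04, 0, 0, -0.011, 0.42],
    [0.26, 0.003, -0.04, 0, 0, -0.011, 0.42],
    [0.33, 0.004, -0.04, -0.002, 0, -0.011, 0.42],
    [0.4, 0.005, -0.04, -0.003, 0, -0.011, 0.42],
    [0.46, 0.006, -0.04, -0.003, 0, -0.011, 0.42],
    [0.52, 0.006, -0.04, -0.003, 0, -0.011, 0.42],
    [0.555, 0.006, -0.04, -0.003, 0, -0.011, 0.42],
    [0.57, 0.006, -0.04, -0.003, 0, -0.011, 0.42],
    [0.57, 0.006, -0.04, -0.003, 0, -0.011, 0.42],
    [0.57, 0.006, -0.04, -0.003, 0, -0.011, 0.42],
    [0.57, 0.006, -0.04, -0.003, 0, -0.011, 0.42],
  ],
)

```text
time: 19.6
eef_pos: [0.5667, -0.029, 0.2987]
tcp_rot: [179.9, 0.1, 90.9]
ft_force: [0.2, -0.0, -1.2]
finger_gap: 0.608
finger_force: 30.0
```

Run:
```python
from h import *
go([.566,-.027,.171],91)
s=imaging.snapshot('side')[:,:,::-1];p=sense()['eef_pos']
print(px('side',p+[0,0,.011-.0925]),px('side',[.5655,-.0275,.15]),px('side',p+[0,0,.0335]))
cv2.imwrite('pics/p7.png',cv2.resize(s[90:220,190:310],None,fx=4.5,fy=4.5,interpolation=3))
```

```text
shift [ 0.0035 -0.0015  0.2129] turn [ 0.0012  0.0008 -0.0013] pos [ 0.5667 -0.029   0.2987] rot [1.7989e+02 7.0000e-02 9.0880e+01] F [ 0.16 -0.04 -1.21] gap 0.6082 ff 29.970870595425367 t 19.6
(np.float64(247.23898394545589), np.float64(142.02782539208144)) (np.float64(246.7058526168623), np.float64(163.40481510174732)) (np.float64(247.30401144963074), np.float64(101.1040342161611))
```

View pics/p7.png

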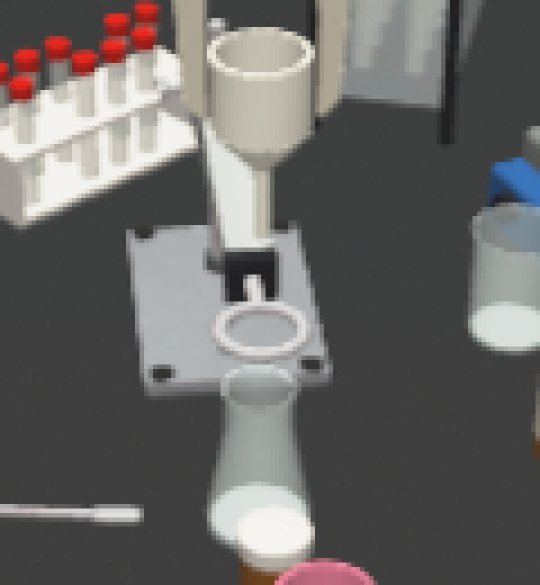

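In crop coordinates the ring is at (261,329), the stem tip directly above it at (262,237), and the flask mouth at (260,386), all lined up. Lowering.

Call:
servo_tool(
  steps=[
    [0.003, -0.001, 0.05, 0, 0, 0, 0.42],
    [0.0035, -0.001, 0.09, 0, 0, 0, 0.42],
    [0.0035, -0.001, 0.12, 0, 0, 0, 0.42],
    [0.0035, -0.001, 0.15, 0, 0, 0, 0.42],
    [0.0035, -0.001, 0.17, 0, 0, 0, 0.42],
    [0.0035, -0.001, 0.185, 0, 0, 0, 0.42],
    [0.0035, -0.001, 0.195, 0, 0, 0, 0.42],
    [0.0035, -0.001, 0.195, 0, 0, 0, 0.42],
    [0.0035, -0.001, 0.195, 0, 0, 0, 0.42],
  ],
)

```text
time: 20.78
eef_pos: [0.5668, -0.0255, 0.1822]
tcp_rot: [179.8, 0.0, 91.0]
ft_force: [0.4, -0.6, -1.3]
finger_gap: 0.607
finger_force: 30.0
```

Call:
servo_tool(
  steps=[
    [0, 0, 0.004, 0, 0, 0, 0.42],
    [0, 0, 0.008, 0, 0, 0, 0.42],
    [0, 0, 0.011, 0, 0, 0, 0.42],
    [0, 0, 0.011, 0, 0, 0, 0.42],
  ],
)

```text
time: 21.28
eef_pos: [0.5663, -0.0254, 0.1749]
tcp_rot: [179.9, 0.0, 91.0]
ft_force: [-0.2, 0.7, -0.9]
finger_gap: 0.606
finger_force: 30.0
```

Call:
servo_tool(
  steps=[
    [0, 0, 0.002, 0, 0, 0, 0.42],
    [0, 0, 0.004, 0, 0, 0, 0.42],
    [0, 0, 0.005, 0, 0, 0, 0.42],
    [0, 0, 0.005, 0, 0, 0, 0.42],
  ],
)

```text
time: 21.78
eef_pos: [0.567, -0.0265, 0.1723]
tcp_rot: [179.8, 0.1, 91.0]
ft_force: [0.4, -2.3, -0.5]
finger_gap: 0.605
finger_force: 30.0
```

Call:
servo_tool(
  steps=[
    [-0.0025, 0, 0, 0, 0, 0, 0.42],
    [-0.003, 0, 0.002, 0, 0, 0, 0.42],
    [-0.003, 0, 0.003, 0, 0, 0, 0.42],
    [-0.003, 0, 0.003, 0, 0, 0, 0.42],
  ],
)

```text
time: 22.28
eef_pos: [0.5676, -0.0273, 0.1711]
tcp_rot: [179.7, 0.0, 91.0]
ft_force: [1.9, -1.1, 5.1]
finger_gap: 0.606
finger_force: 30.0
```

Seated: vertical force is +5 N at the predicted height. I'll centre it a little, then release slowly.

Call:
servo_tool(
  steps=[
    [-0.001, 0.0015, 0, 0, 0, 0, 0.42],
    [-0.001, 0.0015, 0, 0, 0, 0, 0.4],
    [-0.001, 0.0015, 0, 0, 0, 0, 0.39],
    [-0.001, 0.0015, 0, 0, 0, 0, 0.38],
    [-0.001, 0.0015, 0, 0, 0, 0, 0.36],
    [-0.001, 0.0015, 0, 0, 0, 0, 0.3],
    [-0.001, 0.0015, 0, 0, 0, 0, 0.2],
    [-0.001, 0.0015, 0, 0, 0, 0, 0.15],
    [-0.001, 0.0015, 0, 0, 0, 0, 0.15],
  ],
)

```text
time: 23.4
eef_pos: [0.5672, -0.0278, 0.1701]
tcp_rot: [179.9, 0.0, 91.0]
ft_force: [0.4, 0.0, 0.3]
finger_gap: 0.846
finger_force: 0.0
```

Call:
servo_tool(
  steps=[
    [0, 0, -0.02, 0, 0, 0, 0.15],
    [0, 0, -0.06, 0, 0, 0, 0.15],
    [0, 0, -0.12, 0, 0, 0, 0.15],
    [0, 0, -0.18, 0, 0, 0, 0.15],
    [0, 0, -0.24, 0, 0, 0, 0.15],
    [-0.08, 0, -0.27, 0, 0, 0, 0.15],
    [-0.16, 0, -0.28, 0, 0, 0, 0.15],
    [-0.24, 0, -0.28, 0, 0, 0, 0.15],
    [-0.32, 0, -0.28, 0, 0, 0, 0.15],
    [-0.4, 0, -0.28, 0, 0, 0, 0.15],
    [-0.4, 0, -0.28, 0, 0, 0, 0.15],
    [-0.4, 0, -0.28, 0, 0, 0, 0.15],
  ],
)

```text
time: 24.9
eef_pos: [0.5716, -0.2669, 0.3389]
tcp_rot: [179.8, -0.0, 91.0]
ft_force: [0.3, 0.0, -0.8]
finger_gap: 0.85
finger_force: 0.0
```

Run:
```python
from h import *
t=imaging.snapshot('top')[:,:,::-1];s=imaging.snapshot('side')[:,:,::-1]
cv2.imwrite('pics/end.png',np.hstack([cv2.resize(t[170:220,190:250],None,fx=6.5,fy=6.5,interpolation=3),cv2.resize(s[130:180,220:280],None,fx=6.5,fy=6.5,interpolation=3)]))
```

```text
(no output)
```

View pics/end.png

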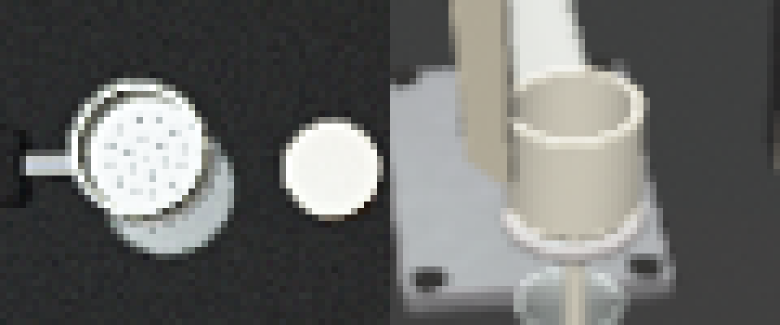

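The funnel sits upright in the ring (side crop, about (578,160)) and its stem hangs in the flask mouth at (575,290). The flask and jar haven't moved, and the gripper is clear. Handing in.

```bash
python3 -c "
from rig import ticket;print(ticket.sign_off())"
```

```text
the job is handed in; nothing more can be done
None
```

I handed the job in at about 25 s: the sleeve is locked one hole inwards (about 47 mm) and the funnel sits upright in the ring with its stem in the flask's neck; I tested the lock by pulling back to about 10.7 N after it stopped, and viewed 12 pictures, over the limit of 10.

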